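# Drive the seized core out of a bayonet socket

## Task

Take the chromed test prod with the bakelite grip out of its stand and push its shaft down through the bore of the large brass bayonet socket, so that the seized bakelite core is driven out of the bottom into the tray below. Push until the prod's collar rests on the socket's rim, then let go and leave the prod standing in the socket. Do not disturb the amber glass valve.

Things in the scene. Friction and masses are not known exactly. Their poses are not given: they have to be found in the camera images.
- prod: Chromed test prod, 0.2 to 0.3 kg, upright in one of two like stands (85 mm high; the other holds an awl). Origin: centre of its tip, z up. From the tip: shaft 18 mm in diameter to 66 mm, collar 50 mm in diameter from 66 to 72, round bakelite grip 30 mm in diameter from 72 to 136 (top). Its collar rests on the stand, tip 19 mm above the cart top. Lift it 70 mm straight up to clear the stand.
- socket: Large fixed brass bayonet socket: barrel 47 mm outside, rim at 106 mm, on a 110 mm square plate (underside 60 mm up) on four legs, over an 80 mm square tray (floor 13 mm up). Origin: on the cart top on the bore's axis, z up. The 38 mm bore runs down through barrel and plate. Three spring clips below yield to a 8 to 15 N push. With the prod's collar on the rim its tip is 40 mm above the cart top.
- core: Bakelite plug, 35 mm in diameter, 20 mm high, 40 g, seated low in the bore on the spring clips: underside 59 mm, top 79 mm above the cart top (27 mm below the rim). Origin: centre of its underside, z up. It leaves only downwards, dropping free when its top has been pushed below about 48 mm.
- valve: Bystander: amber glass rectifier valve standing loose on the cart top, 46 mm in diameter, 109 mm high. Origin: centre of its underside, z up. Leave it standing where it is.

How it is judged:
By the outcome, as a careful person would: the job done as asked, in the order asked, and still so for the second after the job is handed in, with the robot touching nothing.
It also fails if it takes over 42 s, if anything falls off the work surface, if the arm or the gripper's body presses on something with over 40 N, if the wrist force passes 120 N, or if a joint passes its speed limit or range.

## Robot

A 7-joint arm with a two-finger parallel gripper is mounted at the origin on the work surface. World frame = base frame: x ahead of the robot, y to its left, z up, the work surface at z = 0. Lengths are in m, angles in rad, forces in N, time in s.
With the tool pointing down it reaches from about 0.425 to 0.925 m from the base axis. Payload 6.8 kg.
Tool frame: the origin (TCP) lies at the very end of the fingers, on their centre line; the grasp point (between the pads) lies 19 mm behind it; z points along the fingers, x is the direction in which the jaws open and shut, and the axes are right-handed (so a half turn about z gives the same grasp; the last joint's range is limited). The gripper opens to 85 mm and grips with 20 to 120 N. Pads are 22 mm wide; open, the fingers measure 114 mm over their backs; the gripper's body (76 mm by 85 mm) begins 54 mm behind the grasp point. The pads swing forward as they close: fully open they stand 13 mm farther back than shut.
Start: joints at [1.122, 0.477, 0.022, 1.555, -0.011, 1.109, -0.083], TCP at [0.226, -0.636, 0.231] pointing down, gripper open.
Joint ranges: [-2.96, 2.96], [-0.34, 2.1], [-1.41, 1.46], [0.24, 2.44], [-1.37, 4.51], [0.17, 1.92], [-2.96, 2.96]. Speed limits (rad/s): [2.39, 2.39, 3.14, 3.14, 3.14, 3.14, 3.14].

## Interface

Orientations are given as a rotation vector (axis times angle).
In Python, from bench import get_obs, imaging, hand_in gives the robot as it stands.
- The arm moves only by the tool send_rows, never from a script. Its argument "motion" is a list of rows, each an object with "dp": the shift along the world's x, y, z in m, a list of three; "rot": the turn, a rotation vector about the world's x, y, z in rad, a list of three; "grip": the finger opening in m, from 0 to 0.0854. In form: [{"dp": [dx, dy, dz], "rot": [ax, ay, az], "grip": grip}, ...]. A call has 1 to 20 rows; each row shifts and turns the pose as measured when the row begins; what a row does not reach is not made up. A row lasts 1/8 s, in which the tool goes at most 62.5 mm and 10.7 degrees, less where a joint would pass 70% of its speed; a pose out of reach is approached as far as the arm can. A call is refused whole if a number of a shift passes 0.0625 or a number of a turn 0.188, either way. A call with a gripper value outside its range is refused whole. The fingers move at their own pace and stop on an object; "grip_force" is the grip in N (left out, the last holds). Time passes only in rows, so rows that do not move let the fingers close. It gives the time, the measured TCP pose, the force and the opening at its end, in the units of the state.
- get_obs(): the state, without advancing time (a new reading comes with each control period).
- imaging.grab_frame(name): name is "side" or "top"; returns a dict with "img" (384x512x3 uint8, red, green, blue), "fx", "fy", "cx", "cy" (pixels), "R" (3x3) and "t" (3): a world point X has camera coordinates R X + t. Camera axes: x right, y down, z forward; pixel columns grow to the right and rows downward; lengths in m; the calibration is good to about 2 mm. A picture is of the moment at which its call begins. There is no depth.
- hand_in(): hands the job in, once; it reports no verdict.
The state is a dict: "clock": time; "joints": joint angles; "qvel": joint speeds; "tau": joint torques, N m; "tcp_pos": TCP position; "orientation": TCP orientation; "contact_force": force on the tool from outside, world axes, zero at the start; "moment": the same for the moment, N m; "grip_width": finger opening in m.
Only numpy, scipy, OpenCV 4.12 (cv2) and the standard library are available. Lean on these libraries where they do the work, as an engineer would, in place of code of your own. Each camera call takes 0.05 s, during which the arm holds its last target. There are 200 camera calls.

## Working session

There is one attempt and no reset: what is moved stays moved. The work goes in short steps, Python scripts to look and compute and a tool call to move; the robot and the scene stay as the last step left them, time stands still between calls to the robot, and variables do not carry over. Pictures are saved under pics/ and viewed, about 8 in all and at most 12, crops included, and the job is handed in when it is done.

Besides the shell and the picture viewer there is one more tool, called by a JSON object that holds its "op" and its "data". send_rows: Moves the arm, as the interface text tells. Its arguments: {"type":"object","properties":{"motion":{"type":"array","items":{"type":"object","properties":{"dp":{"type":"array","items":{"type":"number"}},"rot":{"type":"array","items":{"type":"number"}},"grip":{"type":"number"}}}},"grip_force":{"type":"number"}},"required":["motion"]}

```bash
mkdir -p pics
python3 - <<'E'
from bench import get_obs, imaging
import cv2, pickle
o=get_obs(); print({k:o[k] for k in ("clock","tcp_pos","orientation","contact_force","grip_width")})
F={}
for n in("side","top"):
    f=imaging.grab_frame(n);F[n]=f;cv2.imwrite(f"pics/{n}0.png",cv2.cvtColor(f["img"],cv2.COLOR_RGB2BGR))
    print(n,f["fx"],f["cx"],f["cy"],-f["R"].T@f["t"],f["R"].round(3).tolist())
pickle.dump(F,open("f0.pkl","wb"))
E
```

```text
{'clock': 0.0, 'tcp_pos': array([ 0.22540657, -0.63561743,  0.23030953]), 'orientation': array([-2.56523395e+00,  1.81197599e+00,  2.52267316e-03]), 'contact_force': array([ 0.13705344, -0.04121149,  0.06614766]), 'grip_width': 0.08482484548934373}
side 417.50628050384717 254.05452978279214 186.65560130059396 [0.14267013 0.56676386 0.54043063] [[-0.759, -0.65, 0.022], [-0.369, 0.403, -0.838], [0.536, -0.644, -0.546]]
top 426.6285598030197 251.64114853304966 193.35007776069506 [0.4920754  0.00190117 0.98955233] [[0.005, -1.0, -0.018], [-0.991, -0.002, -0.135], [0.135, 0.018, -0.991]]
```

View pics/side0.png

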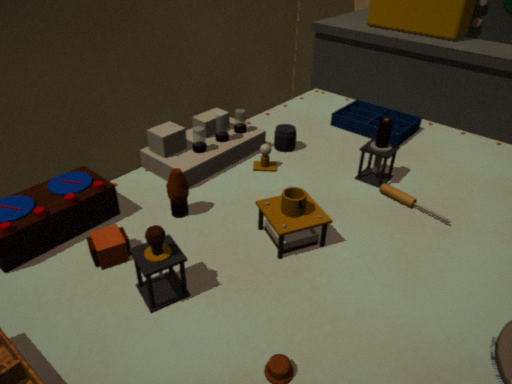

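View pics/top0.png

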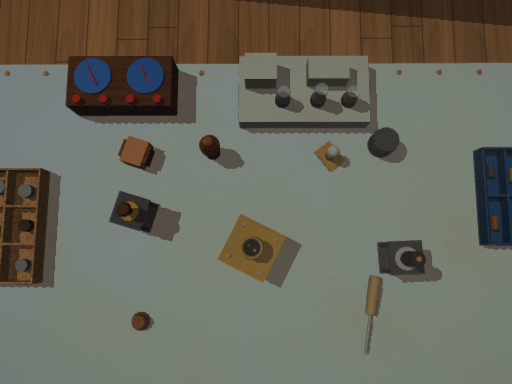

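The prod (silver collar, black grip) is in the right-hand stand: top view ≈(407,258), side ≈(383,145). The left stand holds the awl. The socket is at top ≈(252,247), side ≈(293,200), and the valve at top ≈(210,147), side ≈(178,190). Next are enlarged crops with ray casts.

```bash
cat > h.py <<'E'
import numpy as np
def ray(f,u,v):
    d=f["R"].T@np.array([(u-f["cx"])/f["fx"],(v-f["cy"])/f["fy"],1.]);return -f["R"].T@f["t"],d
def onz(f,u,v,z):
    c,d=ray(f,u,v);return c+d*(z-c[2])/d[2]
def proj(f,X):
    p=f["R"]@np.asarray(X)+f["t"];return np.array([f["fx"]*p[0]/p[2]+f["cx"],f["fy"]*p[1]/p[2]+f["cy"]])
E
python3 - <<'E'
import pickle,cv2,numpy as np
from h import *
F=pickle.load(open("f0.pkl","rb"))
t=F["top"];s=F["side"]
print("prod grip top",onz(t,419,259,.155),"collar",onz(t,406,259,.091))
print("rim",onz(t,252,247,.106)); print("side collar",onz(s,382,147,.091),"side rim",onz(s,294,193,.106))
print("valve",onz(t,209,143,.109),onz(s,179,213,0))
def crop(f,x,y,w,h,k):
    c=cv2.resize(f["img"][y:y+h,x:x+w],None,fx=k,fy=k,interpolation=cv2.INTER_CUBIC)
    c=np.clip(c.astype(float)*1.8,0,255).astype(np.uint8)
    for i in range(0,w,10): cv2.line(c,(i*k,0),(i*k,6 if i%50 else 14),(255,0,0),1)
    for i in range(0,h,10): cv2.line(c,(0,i*k),(6 if i%50 else 14,i*k),(255,0,0),1)
    return c[...,::-1]
a=np.vstack([np.hstack([crop(t,210,210,100,75,4),crop(t,360,220,100,75,4)]),np.hstack([crop(s,250,175,100,75,4),crop(s,340,105,100,75,4)])])
cv2.imwrite("pics/c1.png",a)
E
```

```text
prod grip top [ 0.47964483 -0.30491224  0.155     ] collar [ 0.47855599 -0.30172097  0.091     ]
rim [0.5015708  0.01683824 0.106     ]
side collar [ 0.47340937 -0.29487227  0.091     ] side rim [0.49995448 0.0204022  0.106     ]
valve [0.72004742 0.10904695 0.109     ] [0.72487789 0.1169782  0.        ]
```

View pics/c1.png

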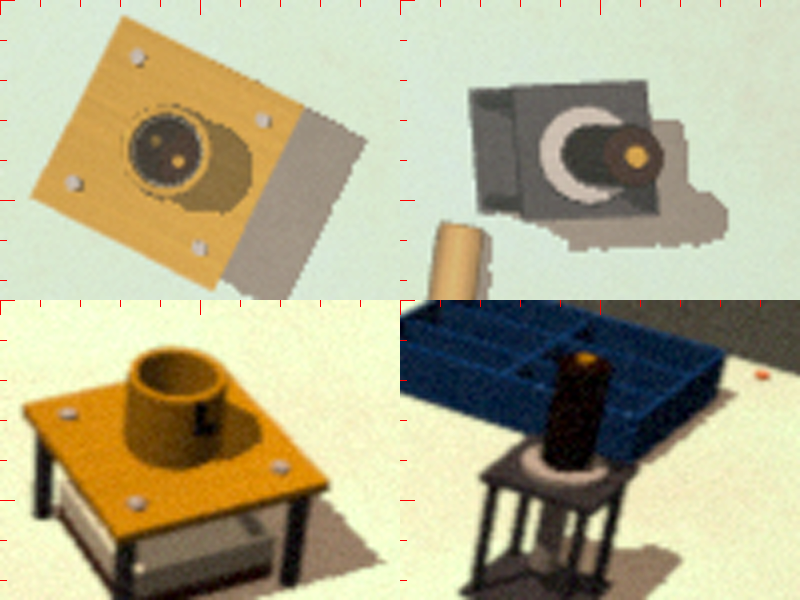

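Run:
```python
import pickle
from h import *
F=pickle.load(open("f0.pkl","rb"));t=F["top"];s=F["side"]
def tri(a,b):
    A=[];y=[]
    for f,p in((t,a),(s,b)):
        c,d=ray(f,*p);d/=np.linalg.norm(d);P=np.eye(3)-np.outer(d,d);A.append(P);y.append(P@c)
    x=np.linalg.lstsq(np.vstack(A),np.hstack(y),rcond=None)[0];return x,[np.linalg.norm(P@x-q) for P,q in zip(A,y)]
print("rim",tri((251,247.1),(294,193.6)),onz(t,251,247.1,.106),onz(s,294,193.6,.106))
print("grip",tri((418.6,258.6),(385.9,118.9)),onz(t,418.6,258.6,.155),onz(s,385.9,118.9,.155))
print("collar",onz(t,406.4,258.2,.091))
```

```text
rim (array([0.50117491, 0.01881027, 0.10332852]), [np.float64(0.00024953385868142335), np.float64(0.00024953385868176916)]) [0.50135745 0.01889281 0.106     ] [0.49877063 0.0220322  0.106     ]
grip (array([ 0.48085182, -0.30318679,  0.15710321]), [np.float64(0.0004715959157577336), np.float64(0.0004715959157572175)]) [ 0.48040075 -0.30418542  0.155     ] [ 0.48306034 -0.3075811   0.155     ]
collar [ 0.48019726 -0.30261569  0.091     ]
```

Triangulated heights (rim 0.103, grip top 0.157) match the given 0.106 and 0.155. The prod is at (0.4805, -0.303) and the socket at (0.501, 0.0195). I'm moving above the prod now.

{"op": "send_rows", "data": {"motion": [{"dp":[0.036,0.047,0],"rot":[0,0,0],"grip":0.085},{"dp":[0.036,0.047,0],"rot":[0,0,0],"grip":0.085},{"dp":[0.036,0.047,0],"rot":[0,0,0],"grip":0.085},{"dp":[0.036,0.047,0],"rot":[0,0,0],"grip":0.085},{"dp":[0.036,0.047,0],"rot":[0,0,0],"grip":0.085},{"dp":[0.036,0.047,0],"rot":[0,0,0],"grip":0.085},{"dp":[0.02,0.025,0],"rot":[0,0,0],"grip":0.085},{"dp":[0,0,0],"rot":[0,0,0],"grip":0.085}], "grip_force": 90}}

```text
clock: 1.1
tcp_pos: [0.4641, -0.3164, 0.2273]
orientation: [-2.564, 1.813, 0.01]
contact_force: [-0.0, 0.2, -1.2]
grip_width: 0.0851
```

{"op": "send_rows", "data": {"motion": [{"dp":[0.0165,0.0135,0],"rot":[0,0,0],"grip":0.085},{"dp":[0,0,-0.02],"rot":[0,0,0],"grip":0.085}]}}

```text
clock: 1.35
tcp_pos: [0.4805, -0.3047, 0.2079]
orientation: [2.563, -1.816, -0.007]
contact_force: [0.7, 0.5, -0.9]
grip_width: 0.0852
```

Run:
```python
from bench import get_obs, imaging
import cv2,numpy as np
from h import *
o=get_obs(); print(o["tcp_pos"],o["orientation"],o["joints"].round(2) if hasattr(o["joints"],"round") else o["joints"])
s=imaging.grab_frame("side");t=imaging.grab_frame("top")
print(proj(s,o["tcp_pos"]),proj(t,o["tcp_pos"]))
a=np.hstack([cv2.resize(f["img"][y:y+150,x:x+100],None,fx=4,fy=4,interpolation=2) for f,x,y in((s,335,50),(t,360,180))])
cv2.imwrite("pics/c2.png",np.clip(a*1.6,0,255).astype(np.uint8)[...,::-1])
```

```text
[ 0.48049241 -0.3046629   0.20786185] [ 2.56317355 -1.81648532 -0.00665418] [ 0.57  0.34 -0.14  1.83  0.05  0.99 -0.83]
[391.02151389  97.49398932] [429.74067065 259.02088456]
```

View pics/c2.png

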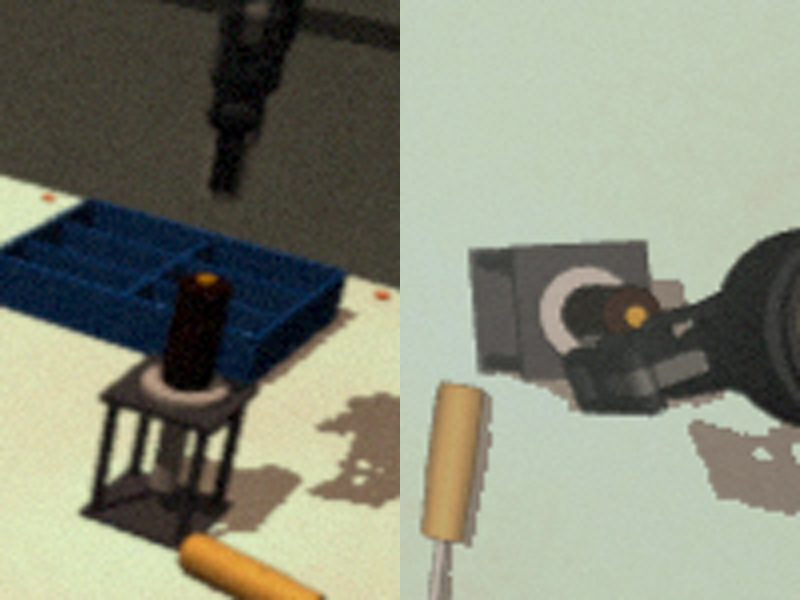

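Run:
```python
from bench import get_obs, imaging
import cv2,numpy as np
from scipy.spatial.transform import Rotation as Ro
from h import *
o=get_obs();p=o["tcp_pos"];R=Ro.from_rotvec(o["orientation"]).as_matrix();print(R.round(3))
s=imaging.grab_frame("side");t=imaging.grab_frame("top")
a=[]
for f,x,y in((s,335,50),(t,360,180)):
    c=np.clip(cv2.resize(f["img"][y:y+150,x:x+100],None,fx=4,fy=4,interpolation=2)*2.5,0,255).astype(np.uint8)
    for sg,col in((1,(255,0,0)),(-1,(0,255,0))):
        for r in(.0425,.057):
            q=[((proj(f,p+R@np.array([sg*r,w,-h]))-[x,y])*4+1.5) for w,h in((.011,.013),(-.011,.013),(-.011,.045),(.011,.045))]
            cv2.polylines(c,[np.int32(q)],True,col,1)
    a.append(c)
cv2.imwrite("pics/c3.png",np.hstack(a)[...,::-1])
```

```text
[[ 0.328 -0.944 -0.011]
 [-0.944 -0.329  0.005]
 [-0.008  0.009 -1.   ]]
```

View pics/c3.png

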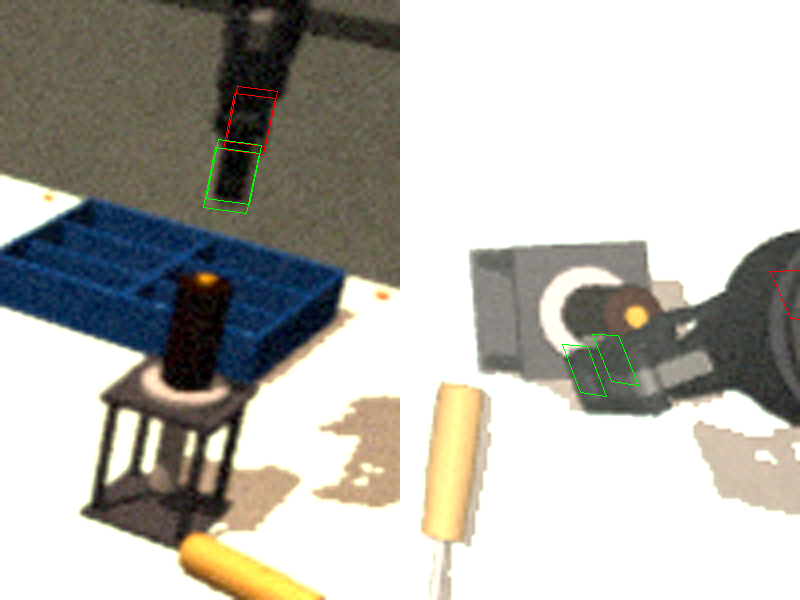

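The finger outlines agree with the pictures to a few mm, and the fingers straddle the grip. Prod's grip top is at crop (205,278) in the side half. I'm descending.

{"op": "send_rows", "data": {"motion": [{"dp":[0.001,0.0015,-0.034],"rot":[0,0,0],"grip":0.085},{"dp":[0,0,-0.034],"rot":[0,0,0],"grip":0.085},{"dp":[0,0,-0.03],"rot":[0,0,0],"grip":0.085},{"dp":[0,0,0],"rot":[0,0,0],"grip":0.085}]}}

```text
clock: 2.05
tcp_pos: [0.479, -0.309, 0.1105]
orientation: [2.553, -1.827, -0.003]
contact_force: [0.7, 0.1, -0.4]
grip_width: 0.0849
```

{"op": "send_rows", "data": {"motion": [{"dp":[0.002,0.006,-0.003],"rot":[0,0,0],"grip":0.085},{"dp":[0,0,0],"rot":[0,0,0],"grip":0.055},{"dp":[0,0,0],"rot":[0,0,0],"grip":0.04},{"dp":[0,0,0],"rot":[0,0,0],"grip":0.0},{"dp":[0,0,0],"rot":[0,0,0],"grip":0.0},{"dp":[0,0,0],"rot":[0,0,0],"grip":0.0}]}}

```text
clock: 2.8
tcp_pos: [0.4836, -0.3046, 0.1124]
orientation: [2.553, -1.829, 0.009]
contact_force: [-0.4, 0.5, -1.8]
grip_width: 0.0279
```

Width is 27.9 mm against a 30 mm grip, so the hold could be off-centre. I'm looking before lifting.

```bash
cat > look.py <<'E'
import sys
from bench import get_obs, imaging
import cv2,numpy as np
from h import *
o=get_obs();print(o["clock"],o["tcp_pos"],o["orientation"],o["contact_force"],o["moment"],o["grip_width"],o["joints"])
name=sys.argv[1];w=[int(v) for v in sys.argv[2:6]]
a=[]
for n,x,y in(("side",w[0],w[1]),("top",w[2],w[3])):
    f=imaging.grab_frame(n);print(n,(proj(f,o["tcp_pos"])-[x,y])*4)
    a.append(np.clip(cv2.resize(f["img"][y:y+150,x:x+100],None,fx=4,fy=4,interpolation=2)*2.5,0,255).astype(np.uint8))
cv2.imwrite(f"pics/{name}.png",np.hstack(a)[...,::-1])
E
python3 look.py c4 335 50 360 180
```

```text
2.8 [ 0.48363148 -0.30461759  0.11240332] [ 2.55282365 -1.82883781  0.00933389] [-0.40925335  0.48972372 -1.82510678] [ 0.02231025 -0.08398888  0.00188762] 0.02786193205218074 [ 0.55182663  0.45095843 -0.1274569   1.90826639  0.08204715  0.78161916
 -0.86428166]
side [186.31787429 344.23385035]
top [203.75971781 306.58540302]
```

View pics/c4.png

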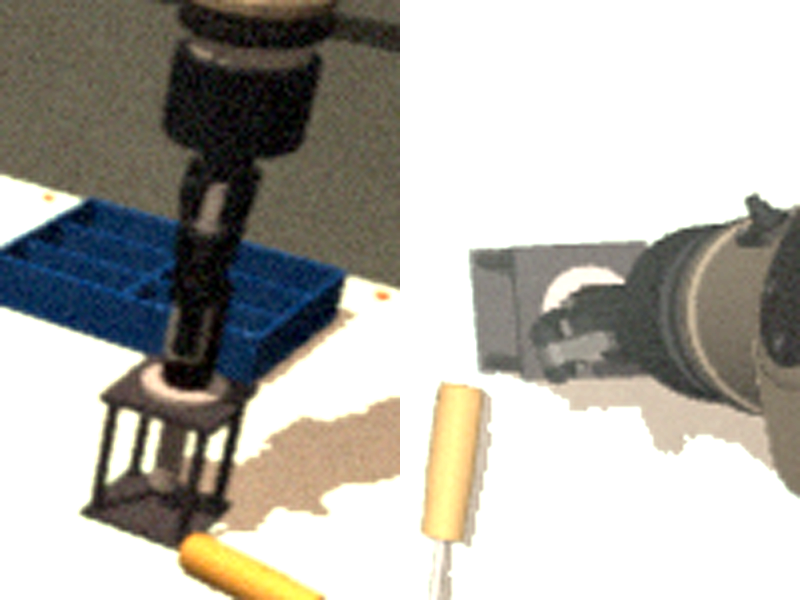

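The finger sits centrally on the grip in the side view (finger ≈188, grip ≈195), and the collar rests flat on the stand. I take the reading as pad compliance and lift straight up.

{"op": "send_rows", "data": {"motion": [{"dp":[0,0,0.01],"rot":[0,0,0],"grip":0.0},{"dp":[0,0,0.025],"rot":[0,0,0],"grip":0.0},{"dp":[0,0,0.03],"rot":[0,0,0],"grip":0.0},{"dp":[0,0,0.03],"rot":[0,0,0],"grip":0.0},{"dp":[0,0,0.03],"rot":[0,0,0],"grip":0.0},{"dp":[0,0,0.015],"rot":[0,0,0],"grip":0.0},{"dp":[0,0,0],"rot":[0,0,0],"grip":0.0}], "grip_force": 100}}

```text
clock: 3.78
tcp_pos: [0.4813, -0.3036, 0.2574]
orientation: [2.552, -1.829, 0.003]
contact_force: [-0.4, -0.7, -1.8]
grip_width: 0.0281
```

```bash
python3 look.py c5 335 30 360 180
```

```text
3.775 [ 0.48125712 -0.30363623  0.25737381] [ 2.55227688 -1.8285799   0.00322961] [-0.38984669 -0.67775    -1.78303303] [ 0.02420933 -0.02025592  0.01584813] 0.028058460378323893 [ 0.56210773  0.28367947 -0.13490339  1.77818472  0.04519872  1.08092638
 -0.83204115]
side [240.41887839 182.11790105]
top [322.97592796 316.23321955]
```

View pics/c5.png

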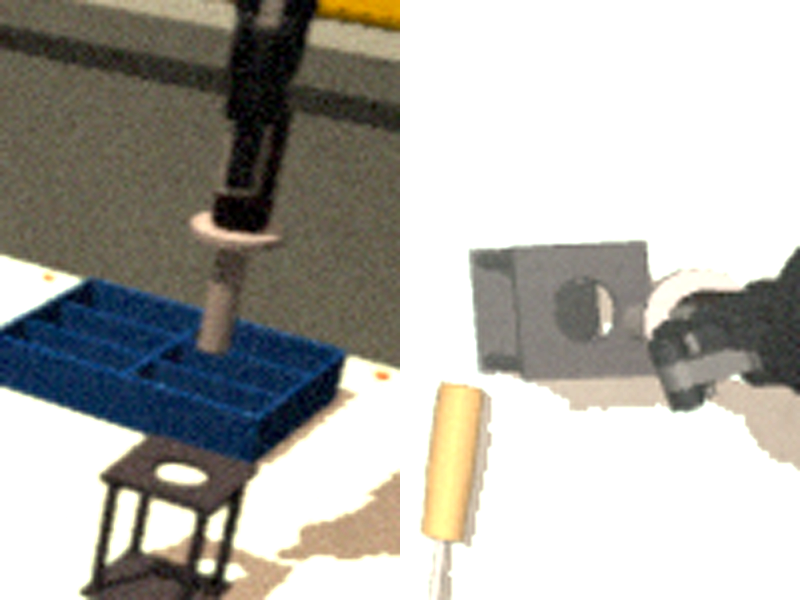

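The prod is held, vertical and clear of the stand: collar at side crop (236,230), tip at (213,347). I'm carrying it over the socket.

{"op": "send_rows", "data": {"motion": [{"dp":[0.0025,0.02,0],"rot":[0,0,0],"grip":0.0},{"dp":[0.0025,0.04,0],"rot":[0,0,0],"grip":0.0},{"dp":[0.0025,0.04,0],"rot":[0,0,0],"grip":0.0},{"dp":[0.0025,0.04,0],"rot":[0,0,0],"grip":0.0},{"dp":[0.0025,0.04,0],"rot":[0,0,0],"grip":0.0},{"dp":[0.0025,0.04,0],"rot":[0,0,0],"grip":0.0},{"dp":[0.0025,0.04,0],"rot":[0,0,0],"grip":0.0},{"dp":[0.0025,0.035,0],"rot":[0,0,0],"grip":0.0},{"dp":[0,0.025,0],"rot":[0,0,0],"grip":0.0},{"dp":[0,0,0],"rot":[0,0,0],"grip":0.0}]}}

```text
clock: 5.12
tcp_pos: [0.4909, 0.042, 0.245]
orientation: [2.558, -1.81, -0.032]
contact_force: [-0.1, -0.4, -1.9]
grip_width: 0.0281
```

{"op": "send_rows", "data": {"motion": [{"dp":[0.01,-0.0225,0],"rot":[0,0,0],"grip":0.0},{"dp":[0,0,0],"rot":[0,0,0],"grip":0.0}]}}

```text
clock: 5.38
tcp_pos: [0.4994, 0.0194, 0.2435]
orientation: [2.558, -1.806, -0.035]
contact_force: [0.2, -0.5, -1.9]
grip_width: 0.0282
```

```bash
python3 - <<'E'
from bench import get_obs
from scipy.spatial.transform import Rotation as Ro
print(Ro.from_rotvec(get_obs()["orientation"]).as_matrix().round(3))
E
python3 look.py c6 250 90 210 160
```

```text
[[ 0.334 -0.942 -0.024]
 [-0.942 -0.335  0.005]
 [-0.013  0.021 -1.   ]]
5.375 [0.49939074 0.01935787 0.243539  ] [ 2.55794389 -1.80636651 -0.03526533] [ 0.21691246 -0.51068481 -1.88706754] [-0.03507341 -0.02645337 -0.00238329] 0.028203924335735153 [ 0.14388803  0.21106914 -0.34578233  1.91642321  0.07102028  1.05011741
 -1.46140631]
side [202.54205779 141.60578419]
top [156.82642295 349.57908856]
```

View pics/c6.png

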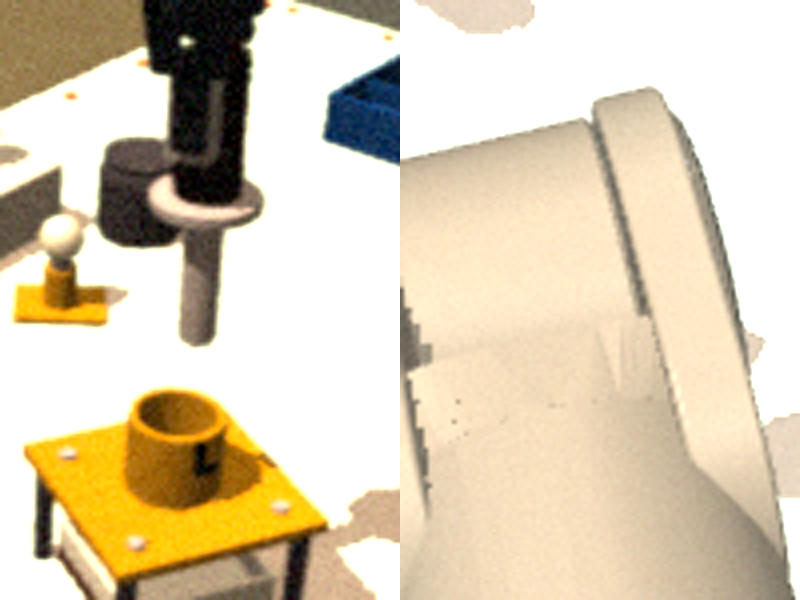

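Run:
```python
import pickle
from h import *
s=pickle.load(open("f0.pkl","rb"))["side"]
print("tip",onz(s,298.9,174.1,.150),"collar",onz(s,250+205/4-.4,90+200/4-.4,.219),"rim",onz(s,294,193.6,.106))
for x in ((.4994,.0194),(.501,.0195),(.4988,.022)): print(proj(s,[*x,.15]),proj(s,[*x,.106]))
```

```text
tip [0.4932726  0.02010243 0.15      ] collar [0.49513358 0.02125332 0.219     ] rim [0.49877063 0.0220322  0.106     ]
[296.36388619 172.75881681] [294.55580855 192.89058657]
[295.61422697 172.47029514] [293.83102281 192.59050115]
[295.79248848 173.42407017] [293.99740075 193.58690974]
```

The tip is about 5 mm short in x, of which about 2 mm comes from the tilt. I'm straightening the tool and shifting it.

{"op": "send_rows", "data": {"motion": [{"dp":[0.004,0.001,0],"rot":[-0.005,-0.024,0],"grip":0.0},{"dp":[0,0,-0.012],"rot":[0,0,0],"grip":0.0},{"dp":[0,0,0],"rot":[0,0,0],"grip":0.0}]}}

```text
clock: 5.85
tcp_pos: [0.5021, 0.0233, 0.2305]
orientation: [-2.569, 1.807, -0.0]
contact_force: [0.0, -0.4, -1.5]
grip_width: 0.0281
```

```bash
python3 - <<'E'
from bench import get_obs
from scipy.spatial.transform import Rotation as Ro
print(Ro.from_rotvec(get_obs()["orientation"]).as_matrix()[:,2].round(3))
E
python3 look.py c7 250 90 210 160
```

```text
[ 0.001  0.001 -1.   ]
5.85 [0.50213691 0.02328543 0.23046447] [-2.56876417e+00  1.80710223e+00 -5.51069080e-06] [ 0.01465374 -0.42534739 -1.51120086] [-0.02300668  0.02891459 -0.02129181] 0.028131838256804473 [ 0.13481876  0.21669934 -0.34917177  1.9421401   0.08702216  0.99655254
 -1.48025207]
side [189.40570185 170.72537235]
top [148.66174503 343.56664937]
```

View pics/c7.png

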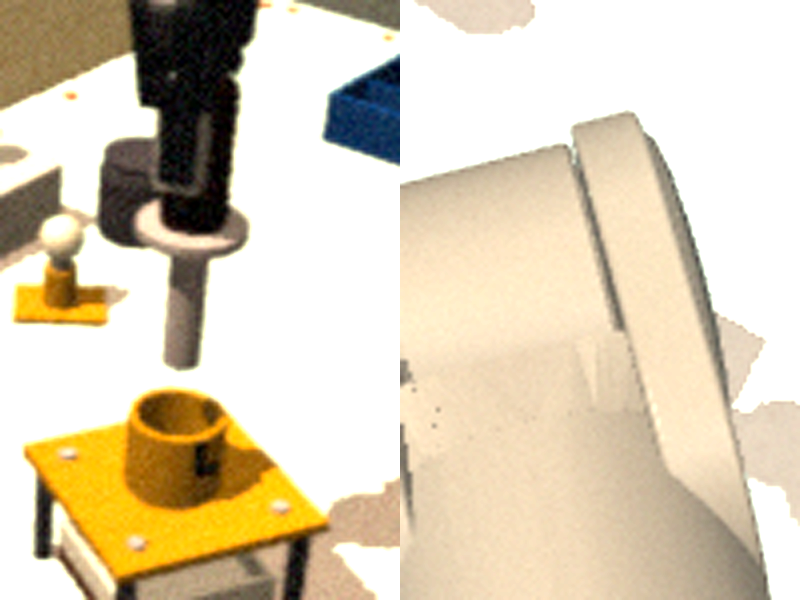

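The tip at crop (181,362) now lines up with the bore axis to about 1.5 mm. I'm lowering it into the bore, stopping above the core.

{"op": "send_rows", "data": {"motion": [{"dp":[0,-0.001,-0.015],"rot":[0,0,0],"grip":0.0},{"dp":[0,0,-0.015],"rot":[0,0,0],"grip":0.0},{"dp":[0,0,-0.014],"rot":[0,0,0],"grip":0.0},{"dp":[0,0,0],"rot":[0,0,0],"grip":0.0}]}}

```text
clock: 6.45
tcp_pos: [0.5025, 0.0222, 0.1837]
orientation: [-2.568, 1.807, -0.0]
contact_force: [-0.3, 0.4, -1.0]
grip_width: 0.0282
```

{"op": "send_rows", "data": {"motion": [{"dp":[0,0,-0.008],"rot":[0,0,0],"grip":0.0},{"dp":[0,0,-0.007],"rot":[0,0,0],"grip":0.0},{"dp":[0,0,-0.007],"rot":[0,0,0],"grip":0.0},{"dp":[0,0,-0.007],"rot":[0,0,0],"grip":0.0}], "grip_force": 110}}

```text
clock: 6.95
tcp_pos: [0.505, 0.0228, 0.1569]
orientation: [-2.565, 1.806, -0.007]
contact_force: [-2.5, -1.1, 4.2]
grip_width: 0.0273
```

{"op": "send_rows", "data": {"motion": [{"dp":[-0.002,0,-0.007],"rot":[0,0,0],"grip":0.0},{"dp":[-0.001,0,-0.006],"rot":[0,0,0],"grip":0.0},{"dp":[0,0,-0.005],"rot":[0,0,0],"grip":0.0}]}}

```text
clock: 7.32
tcp_pos: [0.5026, 0.0228, 0.1382]
orientation: [-2.564, 1.805, -0.01]
contact_force: [-0.7, 0.4, -2.0]
grip_width: 0.0277
```

{"op": "send_rows", "data": {"motion": [{"dp":[0,0,-0.003],"rot":[0,-0.006,0],"grip":0.0},{"dp":[0,0,-0.003],"rot":[0,0,0],"grip":0.0}]}}

```text
clock: 7.58
tcp_pos: [0.5027, 0.023, 0.1332]
orientation: [-2.561, 1.804, -0.017]
contact_force: [-13.3, -2.3, 45.4]
grip_width: 0.0281
```

```bash
python3 look.py c8 250 100 210 160
```

```text
7.575 [0.50268566 0.02299055 0.13322048] [-2.56142488  1.80366103 -0.01741666] [-13.34282627  -2.33631315  45.4273058 ] [-0.49368007  3.35178377 -0.02074927] 0.0281279359064607 [ 0.10791653  0.33656188 -0.33130597  2.0448725   0.15808229  0.76937341
 -1.54554693]
side [172.22561795 322.83529324]
top [154.74143146 345.09143541]
```

View pics/c8.png

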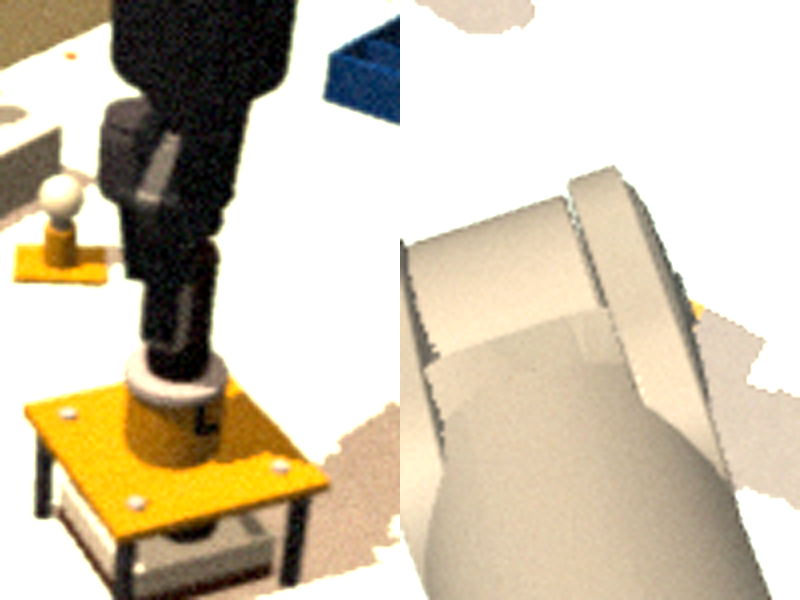

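Collar is seated on the rim at 45 N, at the expected TCP height of 0.133, and a dark core shows in the tray at crop (185,525). I'm relaxing the push, then releasing.

{"op": "send_rows", "data": {"motion": [{"dp":[0,0,0.0005],"rot":[0,0,0],"grip":0.0},{"dp":[0,0,0],"rot":[0,0,0],"grip":0.0}]}}

```text
clock: 7.92
tcp_pos: [0.5027, 0.023, 0.1343]
orientation: [-2.561, 1.803, -0.019]
contact_force: [-0.2, 0.3, -1.5]
grip_width: 0.0279
```

{"op": "send_rows", "data": {"motion": [{"dp":[0,0,-0.0005],"rot":[0,0,0],"grip":0.0},{"dp":[0,0,0],"rot":[0,0,0],"grip":0.035},{"dp":[0,0,0],"rot":[0,0,0],"grip":0.05},{"dp":[0,0,0],"rot":[0,0,0],"grip":0.085},{"dp":[0,0,0],"rot":[0,0,0],"grip":0.085},{"dp":[0,0,0],"rot":[0,0,0],"grip":0.085},{"dp":[0,0,0],"rot":[0,0,0],"grip":0.085}], "grip_force": 30}}

```text
clock: 8.8
tcp_pos: [0.503, 0.0231, 0.1334]
orientation: [-2.561, 1.803, -0.019]
contact_force: [-0.3, 0.5, 0.3]
grip_width: 0.0852
```

Fully open. I retract straight up, then away to the -y side, where there is nothing tall.

{"op": "send_rows", "data": {"motion": [{"dp":[0,0,0.02],"rot":[0,0,0],"grip":0.085},{"dp":[0,0,0.03],"rot":[0,0,0],"grip":0.085},{"dp":[0,0,0.04],"rot":[0,0,0],"grip":0.085},{"dp":[0,0,0.04],"rot":[0,0,0],"grip":0.085},{"dp":[0,0,0.02],"rot":[0,0,0],"grip":0.085},{"dp":[0,-0.03,0],"rot":[0,0,0],"grip":0.085},{"dp":[0,-0.045,0],"rot":[0,0,0],"grip":0.085},{"dp":[0,-0.045,0],"rot":[0,0,0],"grip":0.085},{"dp":[0,-0.045,0],"rot":[0,0,0],"grip":0.085},{"dp":[0,-0.045,0],"rot":[0,0,0],"grip":0.085},{"dp":[0,-0.03,0],"rot":[0,0,0],"grip":0.085},{"dp":[0,0,0],"rot":[0,0,0],"grip":0.085}]}}

```text
clock: 10.3
tcp_pos: [0.5005, -0.2234, 0.2891]
orientation: [-2.564, 1.798, -0.021]
contact_force: [0.5, 1.5, -0.6]
grip_width: 0.0853
```

Run:
```python
import pickle,cv2,numpy as np
from bench import get_obs, imaging
from h import *
F=pickle.load(open("f0.pkl","rb"));o=get_obs();print(o["clock"],o["tcp_pos"],o["qvel"])
s=imaging.grab_frame("side");t=imaging.grab_frame("top")
for n,f,(x,y,w,h) in(("side",s,(160,160,40,60)),("top",t,(195,130,32,35))):
    print(n,"valve patch mean abs diff",np.abs(f["img"][y:y+h,x:x+w].astype(int)-F[n]["img"][y:y+h,x:x+w]).mean())
c=[np.clip(cv2.resize(f["img"][y:y+150,x:x+100],None,fx=4,fy=4,interpolation=2)*1.8,0,255).astype(np.uint8) for f,x,y in((s,250,120),(t,195,125))]
cv2.imwrite("pics/c9.png",np.hstack(c)[...,::-1])
```

```text
10.3 [ 0.50049137 -0.22335696  0.2891474 ] [-0.01061115 -0.0062808  -0.03763837  0.0096455  -0.01484162  0.00473394
 -0.00566311]
side valve patch mean abs diff 2.7529166666666667
top valve patch mean abs diff 2.1648809523809525
```

View pics/c9.png

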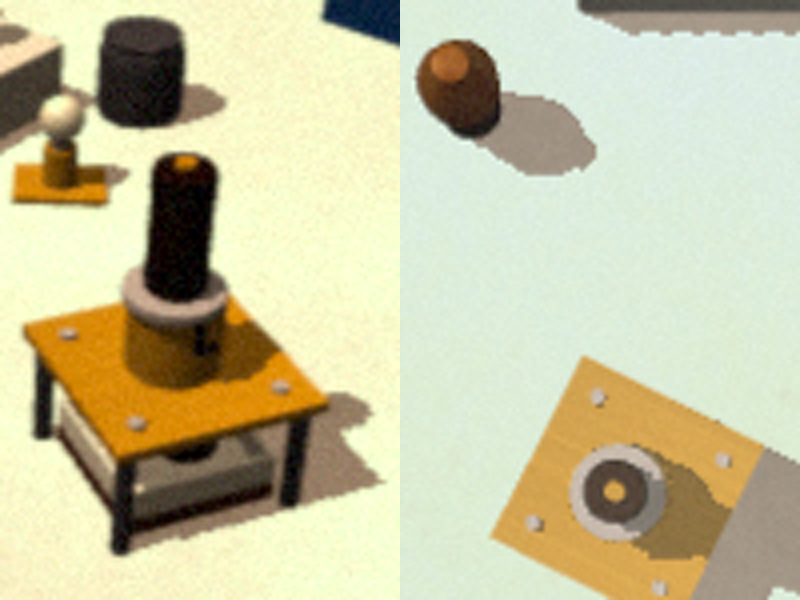

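The prod stands upright with its collar on the rim (side crop (175,297), top crop (615,492)). The dark core lies in the tray at side crop (190,445), and the valve is unmoved. I'm handing in.

```bash
python3 -c "
from bench import hand_in
print(hand_in())"
```

```text
the job is handed in; nothing more can be done
None
```

I took the prod from its stand and pushed it down through the socket bore until its collar sat on the rim. Then I let go, backed the arm off and handed in at about 10.4 s of the 42 s allowed.

- **Seating:** the push ended at 45 N on the wrist with the TCP at z = 0.133 m, the height expected for the collar on the rim. After release the prod stands upright with its collar on the rim in both views.
- **Core:** a dark plug shows in the tray below the socket, partly hidden by the plate. I saw it in the side view only.
- **Valve:** its image patches are unchanged between the first and last pictures, apart from noise.

**Disagreements:**
- The gripper read 28 mm on the 30 mm grip. I put this down to pad compliance, and the hold did not slip.
- The top and side views disagreed by 3 to 4 mm on positions. I centred the prod over the bore from the side view alone, because the arm blocked the top camera there.
- The upward force late in the core's travel read only about 4 N, below the 8 to 15 N stated for the clips. That was a single reading at the end of a move, so it may have missed the peak.

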